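Weigh the carrier of painting stones on the spring scale

TASK

Pick up the wooden carrier of stones by its dowel handle and hang it by that handle in the twin hook of the spring scale. Keep it upright and ease the weight on slowly, so that the pointer creeps down and never jumps or springs back, then let go and leave it hanging still with the pointer settled. Leave the glass jar and the loose round stone on the bench where they are.

Things in the scene. Friction and masses are not known exactly. Their poses are not given: they have to be found in the camera images.
- carrier_bar (a point): Middle of the dowel handle of the loose wooden carrier. The dowel is 12 mm thick and runs level along this frame's y, its centre 165 mm above the carrier's underside. It is free to be grasped between two upright end boards (inner faces at y = -79 and +79 mm, 30 mm wide in x, tops 15 mm above the dowel's centre). x lies across the dowel, z up.
- carrier: The same carrier: an open plywood box of stones, 110 mm in x, 190 mm in y, 55 mm high, with the dowel above it; stones fast, at most 62 mm up. 0.4 to 0.75 kg, balanced. Origin under its centre, same axes. It goes to the hook along +x of hook_seat from 80 mm before it, the dowel 40 to 60 mm above the seat (over the tips, end boards outside the hooks), then down.
- hook_seat (a point): Where the dowel's middle lies once hung; moves down with the hook, 256 mm above the table unloaded. Twin hook of 10 mm steel wire at y = -45 and +45 mm (80 mm free between); the dowel lies along y across both. Each is a trough open upwards, its bottom 16 mm long in x; the tip rises 28 mm above this point at x = -28 mm. x points to the column, z up.
- scale: The spring scale, fixed to the table; origin on the table below the hook, same axes. Behind their troughs the hooks rise to 24 mm above the seat at x = 26 mm and run level as arms to x = 105 mm. The column and white scale plate (x = 115 to 205 mm, 90 mm wide) are no higher than 253 mm; the grey foot is 12 mm thick.
- yoke (a joint): Travel of the sprung hook and pointer, in m: 0 unloaded at its top stop, growing as the hook is pulled down, 0.07 at the bottom stop. The spring gives 150 N/m with 0.3 N preload and light damping: it sinks 24 to 48 mm under the carrier, according to its weight, and stays until the load is gone.
- jar_mid (a point): Centre of a loose closed glass jar, 68 mm wide, 85 mm high, a bystander between the carrier and the scale.
- stone_mid (a point): Centre of a loose round grey stone, 80 mm wide, 38 mm high, a bystander.
Not all that is in view belongs to the job. There is more than one size of the carrier; the job needs the smaller.

How it is judged:
By the outcome, as a careful person would: the job done as asked, in the order asked, and still so for the second after the job is handed in, with the robot touching nothing.
It also fails if it takes over 72 s, if anything falls off the work surface, if the arm or the gripper's body presses on something with over 40 N, if the wrist force passes 120 N, or if a joint passes its speed limit or range.

ROBOT

A 6-joint arm with a two-finger parallel gripper is mounted at the origin on the work surface. World frame = base frame: x ahead of the robot, y to its left, z up, the work surface at z = 0. Lengths are in m, angles in rad, forces in N, time in s.
With the tool pointing down it reaches from about 0.375 to 0.9 m from the base axis. Payload 3.1 kg.
Tool frame: the origin (TCP) lies at the very end of the fingers, on their centre line; the grasp point (between the pads) lies 19 mm behind it (manip.grasp_offset is the distance from the TCP to the grasp point, in m); y points along the fingers, z is the direction in which the jaws open and shut, and the axes are right-handed (so a half turn about y gives the same grasp; the last joint's range is limited). The gripper opens to 85 mm and grips with 20 to 120 N. Pads are 22 mm wide; open, the fingers measure 114 mm over their backs; the gripper's body (76 mm by 85 mm) begins 54 mm behind the grasp point. The pads swing forward as they close: fully open they stand 13 mm farther back than shut.
Start: joints at [0.969, 0.527, 1.433, -0, 1.181, -0.178], TCP at [0.257, 0.57, 0.231] pointing down, gripper open.
Joint ranges: [-3.08, 3.08], [-0.75, 2.2], [0.22, 2.44], [-1.43, 4.57], [0, 2.65], [-2.85, 2.85]. Speed limits (rad/s): [2.79, 2.79, 3.14, 3.14, 3.14, 3.14].

INTERFACE

Orientations are given as a unit quaternion [x, y, z, w].
In Python, from station import manip gives the robot as it stands.
- The arm moves only by the tool apply_moves, never from a script. Its argument "motion" is a list of rows, each a list of 5 numbers: the finger opening in mm, from 0 to 85.4, then the shift along the tool's x, y, z in units of 30 mm (1.0 is 30 mm), then the turn about the tool's y in units of 10 degrees (1.0 is 10 degrees). In form: [[fingers, x, y, z, twist], ...]. A call has 1 to 12 rows; each row is the pose to reach, as a shift and turn from the pose commanded when the call began, along the tool's axes at that moment; what a row does not reach only later rows make up. A row lasts 1/8 s, in which the tool goes at most 62.5 mm and 10.7 degrees, less where a joint would pass 70% of its speed; a pose out of reach is approached as far as the arm can. A call with a gripper value outside its range is refused whole. The fingers move at their own pace and stop on an object; "squeeze" is the grip in N (left out, the last holds). Time passes only in rows, so rows that repeat a pose let the fingers close. It gives the time, the measured TCP pose, the force and the opening at its end, in the units of the state.
- manip.sense(): the state, without advancing time (a new reading comes with each control period).
- manip.snapshot(name): name is "side" or "top"; returns the picture (420x560x3 uint8, red, green, blue); there is no depth.
- manip.get_calibration(name): a dict with "intrinsics" (3x3 intrinsics, pixels), "dist_coeffs" ([k1, k2, p1, p2, k3] as OpenCV has them; the pictures are not rectified), "extrinsics" (4x4, takes a point from camera to world coordinates). Camera axes: x right, y up, looking along -z (the intrinsics and any distortion apply to the point x, -y, -z); pixel columns grow to the right and rows downward; lengths in m; the calibration is good to about 2 mm. A picture is of the moment at which its call begins. get_calibration takes no time and is no camera call.
- manip.sign_off(): hands the job in, once; it reports no verdict.
The state is a dict: "t": time; "q": joint angles; "qd": joint speeds; "tau": joint torques, N m; "tcp_pos": TCP position; "tool_rot": TCP orientation; "force": force on the tool from outside, world axes, zero at the start; "ft_torque": the same for the moment, N m; "finger_gap": opening from 0.0 (shut) to 1.0 (fully open).
Only numpy, scipy, OpenCV 4.12 (cv2) and the standard library are available. Lean on these libraries where they do the work, as an engineer would, in place of code of your own. Each camera call takes 0.05 s, during which the arm holds its last target.

## Working session

There is one attempt and no reset: what is moved stays moved. The work goes in short steps, Python scripts to look and compute and a tool call to move; the robot and the scene stay as the last step left them, time stands still between calls to the robot, and variables do not carry over. Pictures are saved under pics/ and viewed, and the job is handed in when it is done.

Besides the shell and the picture viewer there is one more tool, called after ">>>" as name(argument=value, ...) on one line, values as JSON. apply_moves: Moves the arm, as the interface text tells. Its arguments: {"type":"object","properties":{"motion":{"type":"array"},"squeeze":{"type":"number"}},"required":["motion"]}

```bash
ls; mkdir -p pics; cat > h.py <<'E'
import numpy as np, cv2, json
from station import manip
def snap(n,f):
    im=manip.snapshot(n); cv2.imwrite('pics/'+f,cv2.cvtColor(im,cv2.COLOR_RGB2BGR)); return im
def ray(n,px):
    c=manip.get_calibration(n);K=np.array(c['intrinsics'],float);d=np.array(c['dist_coeffs'],float);T=np.array(c['extrinsics'],float)
    u=cv2.undistortPoints(np.array([[px]],float),K,d)[0,0]
    v=T[:3,:3]@np.array([u[0],-u[1],-1]);return T[:3,3],v/np.linalg.norm(v)
def atz(n,px,z):
    o,v=ray(n,px);return o+v*(z-o[2])/v[2]
def tri(a,pa,b,pb):
    o1,v1=ray(a,pa);o2,v2=ray(b,pb)
    A=np.stack([v1,-v2],1);s=np.linalg.lstsq(A,o2-o1,rcond=None)[0]
    p,q=o1+s[0]*v1,o2+s[1]*v2;return (p+q)/2,np.linalg.norm(p-q)
def proj(n,P):
    c=manip.get_calibration(n);K=np.array(c['intrinsics'],float);d=np.array(c['dist_coeffs'],float);T=np.array(c['extrinsics'],float)
    p=T[:3,:3].T@(np.array(P,float)-T[:3,3]);p=np.array([p[0],-p[1],-p[2]])
    return cv2.projectPoints(p[None],np.zeros(3),np.zeros(3),K,d)[0][0,0]
E
python3 - <<'E'
from h import *
np.set_printoptions(precision=4,suppress=True)
for n in('side','top'):
    snap(n,n+'0.png');c=manip.get_calibration(n);print(n,c)
print(manip.sense(),manip.grasp_offset)
E
```

```text
pics
side {'intrinsics': array([[405.3036,   0.    , 277.9484],
       [  0.    , 405.3036, 202.9119],
       [  0.    ,   0.    ,   1.    ]]), 'dist_coeffs': array([-0.1222,  0.    ,  0.    ,  0.    ,  0.    ]), 'extrinsics': array([[ 0.9742,  0.1465, -0.1718,  0.3089],
       [-0.2257,  0.6511, -0.7246, -0.7798],
       [ 0.0057,  0.7447,  0.6674,  0.8839],
       [ 0.    ,  0.    ,  0.    ,  1.    ]])}
top {'intrinsics': array([[538.2176,   0.    , 273.0606],
       [  0.    , 538.2176, 197.7499],
       [  0.    ,   0.    ,   1.    ]]), 'dist_coeffs': array([-0.1635,  0.    ,  0.    ,  0.    ,  0.    ]), 'extrinsics': array([[-0.014 ,  0.9845, -0.1748,  0.2532],
       [-0.9996, -0.0178, -0.0203, -0.0084],
       [-0.0231,  0.1745,  0.9844,  1.5356],
       [ 0.    ,  0.    ,  0.    ,  1.    ]])}
{'t': 0.1, 'q': array([ 0.9685,  0.5284,  1.4338, -0.    ,  1.1814, -0.1785]), 'qd': array([ 0.0021, -0.0023, -0.0021, -0.0003,  0.0005, -0.0011]), 'tau': array([ -0.0005, -44.3305, -17.8587,  -0.0003,   0.0039,   0.    ]), 'tcp_pos': array([0.2566, 0.5692, 0.2304]), 'tool_rot': array([ 0.6919, -0.149 ,  0.1484, -0.6906]), 'force': array([0.3525, 0.0368, 0.1838]), 'ft_torque': array([-0.0305,  0.0005,  0.0051]), 'finger_gap': 0.9993283849116823} 0.0187
```

View pics/side0.png

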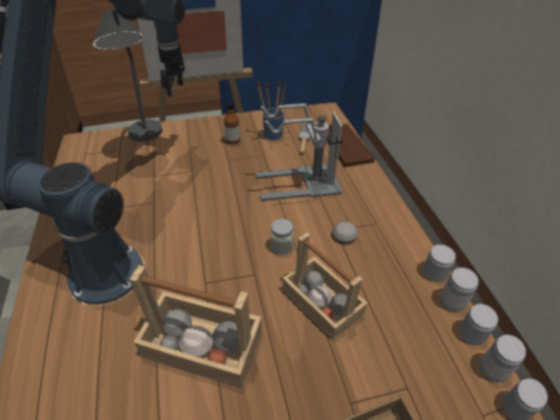

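View pics/top0.png

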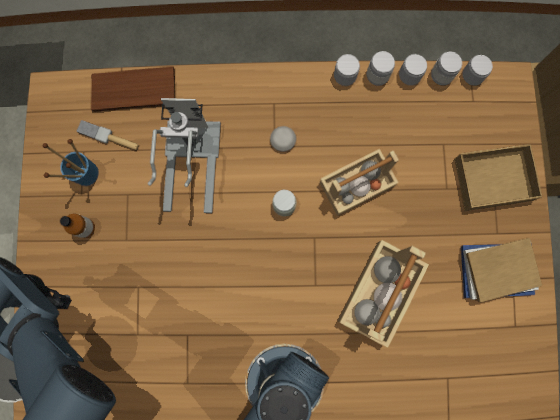

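The top view shows the small carrier near (360,180), the large one near (385,293), the scale near (185,150), the jar at (284,203) and the stone at (283,139). I'll enlarge crops next.

```bash
python3 - <<'E'
import cv2
t=cv2.imread('pics/top0.png');s=cv2.imread('pics/side0.png')
def c(i,x,y,w,h,k,f): cv2.imwrite('pics/'+f,cv2.resize(i[y:y+h,x:x+w],None,fx=k,fy=k,interpolation=cv2.INTER_CUBIC))
c(t,310,140,100,80,8,'tc.png');c(t,140,90,100,130,4.6*1,'ts.png');c(s,270,225,110,110,5,'sc.png');c(s,245,95,110,110,5,'ss.png')
E
```

```text
(no output)
```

View pics/tc.png

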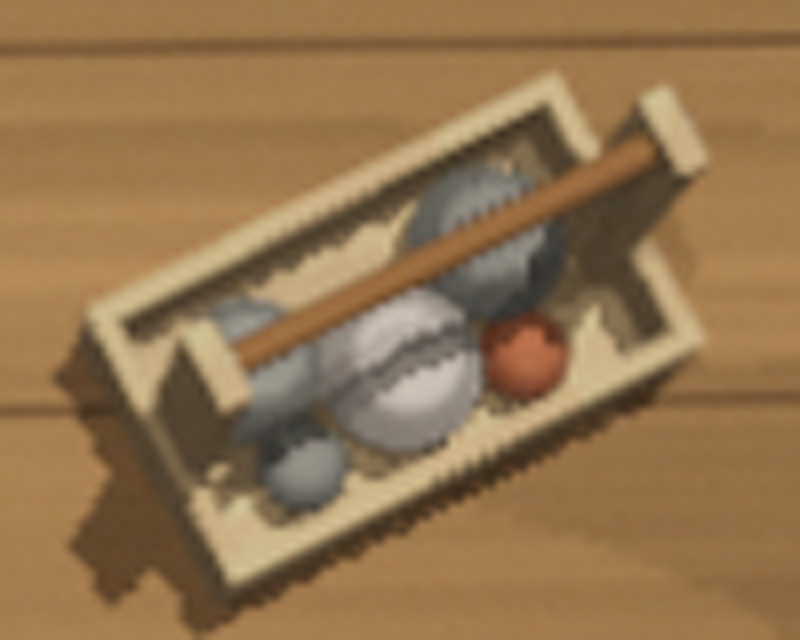

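View pics/ts.png

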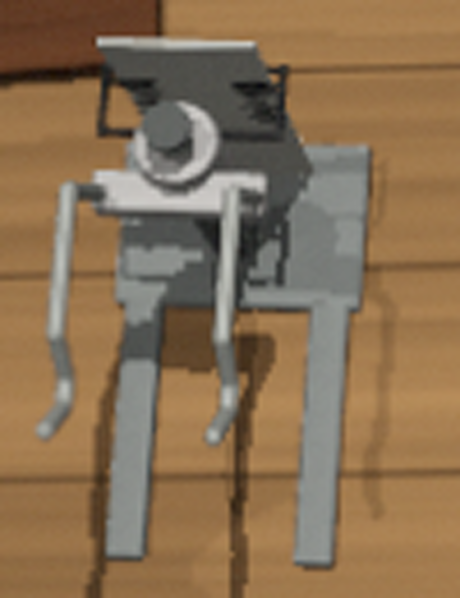

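View pics/sc.png

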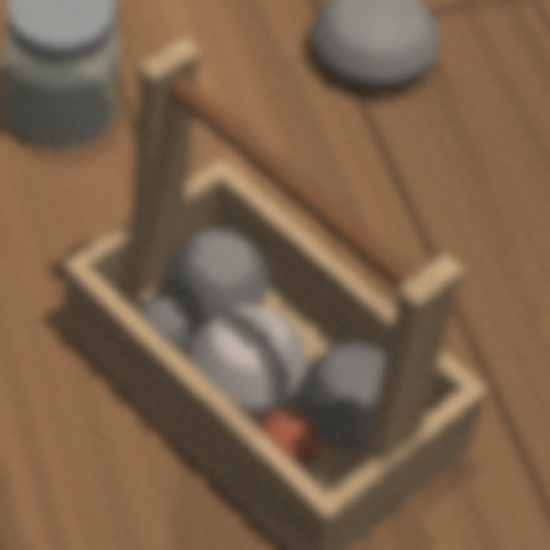

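View pics/ss.png

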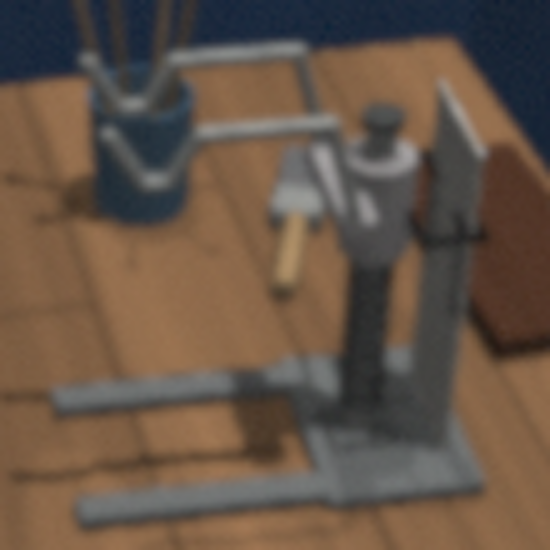

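```bash
python3 - <<'E'
from h import *
np.set_printoptions(precision=4,suppress=True)
P={'dowL':((340,184),(304.4,241.4)),'dowR':((391.9,158.5),(350,281)),
'tipF':((149.8,183.9),(262.2,107)),'tipN':((186.3,185),(266.4,121.6)),
'cF':((152,162.8),(280.6,106.6)),'cN':((188.3,163.9),(283.4,122.4)),
'bF':((155.2,131.3),(305.6,104.6)),'bN':((190.4,132.4),(312.6,119.4)),
'trF':((154.1,174.8),(271.6,115.6)),'trN':((190,175.9),(276,131.4))}
R={}
for k,(a,b) in P.items():
    R[k],e=tri('top',a,'side',b);print(k,R[k],'gap %.4f'%e)
m=(R['dowL']+R['dowR'])/2;d=R['dowL']-R['dowR'];print(m,np.linalg.norm(d),np.degrees(np.arctan2(d[1],d[0])),np.hypot(*m[:2]))
for k in('tip','c','b','tr'):
    m=(R[k+'F']+R[k+'N'])/2;d=R[k+'F']-R[k+'N'];print(k,m,np.linalg.norm(d),np.degrees(np.arctan2(d[1],d[0])))
for n in 'FN':
    d=R['b'+n]-R['tip'+n];print(np.degrees(np.arctan2(d[1],d[0])),np.linalg.norm(d[:2]))
print('jar',atz('top',(284,203),.085),'stone',atz('top',(283,139),.03))
E
```

```text
dowL [ 0.5258 -0.1536  0.1711] gap 0.0055
dowR [ 0.5904 -0.2918  0.1742] gap 0.0062
tipF [0.516  0.3146 0.2802] gap 0.0009
tipN [0.5109 0.225  0.2811] gap 0.0001
cF [0.5713 0.3116 0.2762] gap 0.0047
cN [0.5628 0.2225 0.2737] gap 0.0036
bF [0.6504 0.3059 0.2773] gap 0.0036
bN [0.6462 0.2181 0.2748] gap 0.0045
trF [0.5453 0.3127 0.2478] gap 0.0002
trN [0.5399 0.2228 0.2457] gap 0.0019
[ 0.5581 -0.2227  0.1727] 0.1525592061670784 115.080603017566 0.6008890052321603
tip [0.5135 0.2698 0.2807] 0.08975423378240066 86.7306149074028
c [0.567 0.267 0.275] 0.0896022326040294 84.52238619819876
b [0.6483 0.262  0.2761] 0.08789112767039606 87.28730255529995
tr [0.5426 0.2678 0.2467] 0.0901478854972792 86.59183483537309
-3.718478297646087 0.13465370786884717
-2.9133084445805424 0.13550579688250117
jar [ 0.4958 -0.0082  0.085 ] stone [ 0.6933 -0.0087  0.03  ]
```

```bash
python3 - <<'E'
from h import *
from scipy.optimize import least_squares
np.set_printoptions(precision=4,suppress=True)
t=lambda x,y:(310+(x+.5)/8-.5,140+(y+.5)/8-.5)
s=lambda x,y:(270+(x+.5)/5-.5,225+(y+.5)/5-.5)
# planes
def plane(n,a,b):
    o,v=ray(n,a);_,w=ray(n,b);N=np.cross(v,w);N/=np.linalg.norm(N);return o,N
o1,N1=plane('top',t(270,345),t(640,160));o2,N2=plane('side',s(190,98),s(390,270))
d=np.cross(N1,N2);d/=np.linalg.norm(d);p=np.linalg.lstsq(np.array([N1,N2,d]),np.array([N1@o1,N2@o2,d@np.array([.558,-.2227,.17])]),rcond=None)[0]
print('dowel line',p,d,np.degrees(np.arctan2(d[1],d[0])))
# model fit: local coords
obs=[('top',t(655,148),(0,-.079,.165)),
('top',t(555,72),(.055,-.095,.055)),('top',t(90,315),(.055,.095,.055)),('top',t(228,590),(-.055,.095,.055)),('top',t(705,342),(-.055,-.095,.055)),
('side',s(68,262),(-.055,.095,.055)),('side',s(328,515),(-.055,-.095,.055)),('side',s(485,385),(.055,-.095,.055)),('side',s(218,163),(.055,.095,.055)),
('side',s(176,85),(0,.079,.165))]
def res(p,full=False):
    c,si=np.cos(p[2]),np.sin(p[2]);r=[]
    for n,px,l in obs:
        w=(p[0]+c*l[0]-si*l[1],p[1]+si*l[0]+c*l[1],l[2]+p[3]);r.append(proj(n,w)-px)
    return np.array(r) if full else np.ravel(r)
for nm in('top','side',None):
    O=obs[:]
    if nm: obs=[o for o in O if o[0]==nm]
    f=least_squares(res,[.558,-.2227,np.radians(25),0],loss='soft_l1');print(nm,f.x[:2],np.degrees(f.x[2]),f.x[3]);print(res(f.x,True));obs=O
E
```

```text
dowel line [ 0.5612 -0.2212  0.1635] [ 0.4324 -0.9016  0.0104] -64.37791097860794
top [ 0.5599 -0.2201] 26.32442232132302 0.0056608911507965
[[-0.4035  0.2674]
 [ 0.083   0.0737]
 [-0.6964 -0.2767]
 [ 0.6849 -0.123 ]
 [ 0.3368  0.0445]]
side [ 0.563  -0.2143] 26.682951002941437 -0.007534320996296471
[[-0.5542  0.3633]
 [ 0.0368 -0.3563]
 [ 0.001   0.1683]
 [ 0.5215 -0.5762]
 [ 0.0011  0.3255]]
None [ 0.5605 -0.2206] 26.50965709134087 0.0013005913511103448
[[-0.5882  0.382 ]
 [-0.1158  0.2195]
 [-0.6237 -0.0262]
 [ 0.8164 -0.0282]
 [ 0.1892  0.037 ]
 [-0.8258  0.2027]
 [ 0.1608  0.1755]
 [ 0.5681  0.4768]
 [ 0.6536 -0.8603]
 [-0.0129 -0.1847]]
```

```bash
cat >> h.py <<'E'
from scipy.spatial.transform import Rotation as Rn
def goal(tcp,yawjaw):
    """shift in tool axes units from the present (measured) pose"""
    s=manip.sense();R=Rn.from_quat(s['tool_rot']).as_matrix()
    d=R.T@(np.array(tcp)-s['tcp_pos'])
    z=R[:,2];y=R[:,1];cur=np.degrees(np.arctan2(z[1],z[0]))
    dy=(yawjaw-cur+90)%180-90   # about world z
    tw=dy*np.sign(y[2])
    print('tool x',R[:,0].round(3),'y',y.round(3),'z',z.round(3),'jawyaw %.1f'%cur)
    print('units',(d/.03).round(3),'twist',round(tw/10,3),'or',round((tw-np.sign(tw)*180)/10,3),'q',s['q'].round(3),'t',s['t'])
E
python3 - <<'E'
from h import *
goal((.5605,-.2206,.25),26.5)
E
```

```text
tool x [ 0.912 -0.411 -0.   ] y [-0.001 -0.002 -1.   ] z [ 0.411  0.912 -0.002] jawyaw 65.7
units [ 20.059  -0.62  -19.833] twist 3.922 or -14.078 q [ 0.969  0.528  1.434 -0.     1.181 -0.179] t 0.1
```

>>> apply_moves(motion=[[60,0.3,-0.3,-0.3,0],[60,1,-0.6,-1,0.2],[60,2,-0.6,-2,0.4],[60,3,-0.6,-3,0.6],[60,4,-0.6,-4,0.8],[60,5,-0.6,-5,1.0],[60,6,-0.6,-6,1.2],[60,7,-0.6,-7,1.4],[60,8,-0.6,-8,1.6],[60,9,-0.6,-9,1.8],[60,10,-0.6,-10,2.0],[60,11,-0.6,-11,2.2]], squeeze=60)

```text
t: 1.6
tcp_pos: [0.4222, 0.1313, 0.2499]
tool_rot: [-0.65, 0.278, -0.279, 0.65]
force: [1.0, 0.1, -0.7]
finger_gap: 0.703
```

```bash
python3 - <<'E'
from h import *
goal((.5605,-.2206,.25),26.5)
E
```

```text
tool x [ 0.69  -0.724  0.001] y [ 0.001 -0.    -1.   ] z [0.724 0.69  0.001] jawyaw 43.6
units [ 1.1672e+01  4.0000e-03 -4.7580e+00] twist 1.713 or -16.287 q [ 0.048  0.254  1.848 -0.     1.039 -0.713] t 1.6
```

>>> apply_moves(motion=[[60,1,0,-0.4,0.15],[60,2.2,0,-0.9,0.3],[60,3.5,0,-1.4,0.5],[60,4.8,0,-2.0,0.7],[60,6.1,0,-2.5,0.9],[60,7.4,0,-3.0,1.1],[60,8.7,0,-3.5,1.3],[60,9.9,0,-4.0,1.5],[60,10.8,0,-4.4,1.6],[60,11.4,0,-4.65,1.7],[60,11.67,0,-4.76,1.7],[60,11.67,0,-4.76,1.7]])

```text
t: 3.1
tcp_pos: [0.5605, -0.2183, 0.2493]
tool_rot: [-0.602, 0.371, -0.371, 0.602]
force: [0.6, -0.0, 1.2]
finger_gap: 0.702
```

```bash
python3 - <<'E'
from h import *
goal((.5605,-.2206,.146),26.5)
t=snap('top','top1.png');s=snap('side','side1.png')
def c(i,x,y,w,h,k): return cv2.resize(i[y:y+h,x:x+w,::-1],None,fx=k,fy=k,interpolation=cv2.INTER_CUBIC)
cv2.imwrite('pics/m1.png',np.hstack([c(t,310,120,100,110,4),c(s,260,185,100,110*1,4)]))
E
```

```text
tool x [ 0.45  -0.893 -0.001] y [-0.  0. -1.] z [ 0.893  0.45  -0.   ] jawyaw 26.7
units [ 0.069  3.443 -0.035] twist 0.022 or -17.978 q [-0.557  0.476  1.473  0.     1.193 -1.023] t 3.1
```

View pics/m1.png

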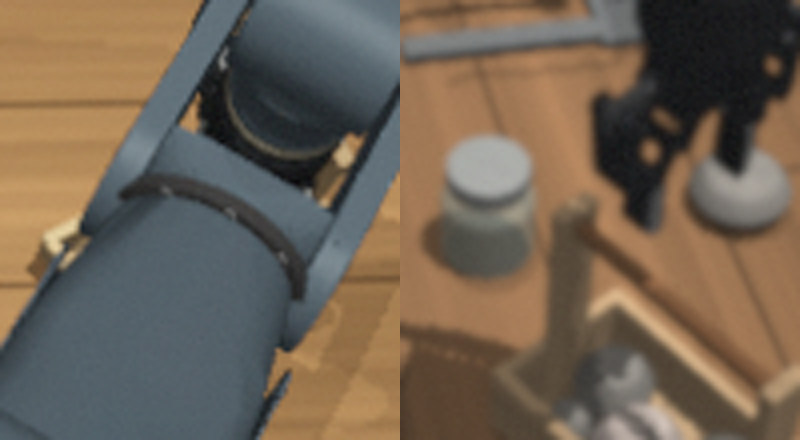

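>>> apply_moves(motion=[[60,0.07,0.3,-0.03,0],[60,0.07,0.8,-0.03,0],[60,0.07,1.3,-0.03,0],[60,0.07,1.8,-0.03,0],[60,0.07,2.3,-0.03,0],[60,0.07,2.8,-0.03,0],[60,0.07,3.2,-0.03,0],[60,0.07,3.45,-0.03,0],[60,0.07,3.45,-0.03,0]])

```text
t: 4.32
tcp_pos: [0.5607, -0.2207, 0.1452]
tool_rot: [0.602, -0.371, 0.371, -0.602]
force: [-0.5, -0.4, -0.2]
finger_gap: 0.702
```

```bash
python3 - <<'E'
from h import *
goal((.5605,-.2206,.146),26.5);print(manip.sense()['force'])
s=snap('side','side2.png')
def c(i,x,y,w,h,k): return cv2.resize(i[y:y+h,x:x+w,::-1],None,fx=k,fy=k,interpolation=cv2.INTER_CUBIC)
cv2.imwrite('pics/m2.png',c(s,260,195,120,110,5))
E
```

```text
tool x [ 0.45  -0.893 -0.001] y [-0.001  0.    -1.   ] z [ 0.893  0.45  -0.001] jawyaw 26.7
units [-0.007 -0.026 -0.005] twist 0.022 or -17.978 q [-0.56   0.605  1.568 -0.     0.97  -1.027] t 4.325
[-0.53419719 -0.36460601 -0.17795979]
```

View pics/m2.png

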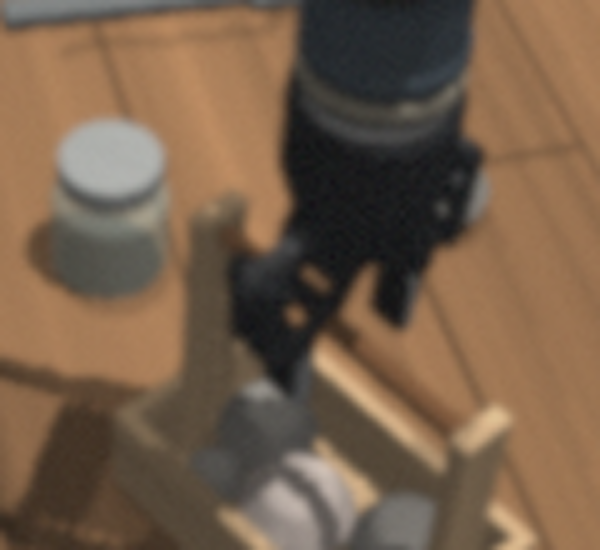

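The dowel runs between the two fingers, around (350,330) in the crop, so I'll close.

>>> apply_moves(motion=[[40,0,0,0,0],[25,0,0,0,0],[16,0,0,0,0],[8,0,0,0,0],[4,0,0,0,0],[2,0,0,0,0],[2,0,0,0,0],[2,0,0,0,0]], squeeze=60)

```text
t: 5.38
tcp_pos: [0.5611, -0.2209, 0.1462]
tool_rot: [0.602, -0.371, 0.371, -0.602]
force: [-1.3, -0.0, 5.1]
finger_gap: 0.117
```

>>> apply_moves(motion=[[2,0,-0.05,0,0],[2,0,-0.15,0,0],[2,0,-0.3,0,0],[2,0,-0.5,0,0],[2,0,-0.7,0,0],[2,0,-0.9,0,0],[2,0,-1.0,0,0],[2,0,-1.0,0,0],[2,0,-1.0,0,0]])

```text
t: 6.5
tcp_pos: [0.5608, -0.2207, 0.1756]
tool_rot: [0.602, -0.371, 0.371, -0.602]
force: [0.2, 0.8, -7.0]
finger_gap: 0.115
```

```bash
python3 - <<'E'
from h import *
s=manip.sense();print(s['force'],s['ft_torque'],s['finger_gap'],s['tcp_pos'])
s=snap('side','side3.png')
def c(i,x,y,w,h,k): return cv2.resize(i[y:y+h,x:x+w,::-1],None,fx=k,fy=k,interpolation=cv2.INTER_CUBIC)
cv2.imwrite('pics/m3.png',c(s,250,195,140,140,4))
print(manip.sense()['force'])
E
```

```text
[ 0.15215295  0.76001406 -7.03615923] [-0.00659085  0.05493578 -0.05402258] 0.11484050097608683 [ 0.56077464 -0.2206807   0.17564374]
[-0.18277375  1.35800616 -6.58188346]
```

View pics/m3.png

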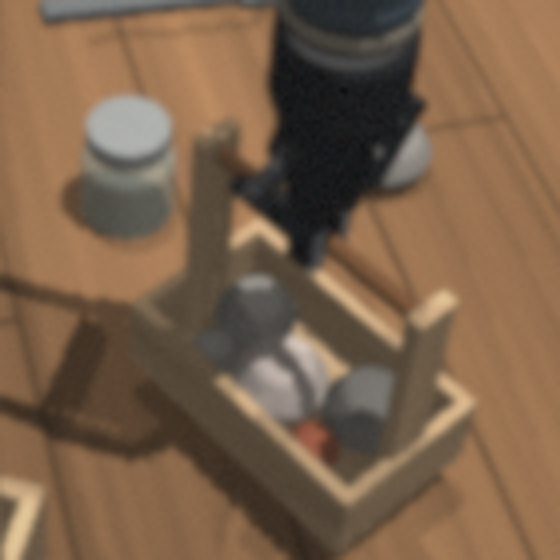

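>>> apply_moves(motion=[[2,0,-0.15,0,0],[2,0,-0.45,0,0],[2,0,-0.85,0,0],[2,0,-1.3,0,0],[2,0,-1.75,0,0],[2,0,-2.2,0,0],[2,0,-2.65,0,0],[2,0,-3.05,0,0],[2,0,-3.4,0,0],[2,0,-3.65,0,0],[2,0,-3.78,0,0],[2,0,-3.78,0,0]])

```text
t: 8.05
tcp_pos: [0.561, -0.2208, 0.2893]
tool_rot: [-0.602, 0.371, -0.371, 0.602]
force: [0.0, -0.2, -7.4]
finger_gap: 0.118
```

```bash
python3 - <<'E'
from h import *
print(manip.sense()['force'])
goal((.45,.1,.289),-3.5);goal((.45,.2735,.289),-3.5);
E
```

```text
[ 0.04901909 -0.21028114 -7.43225245]
tool x [ 0.45  -0.893  0.   ] y [ 0. -0. -1.] z [0.893 0.45  0.   ] jawyaw 26.7
units [-1.1215e+01  9.0000e-03  1.5040e+00] twist 3.022 or -14.978 q [-0.56   0.438  1.421  0.     1.283 -1.027] t 8.05
tool x [ 0.45  -0.893  0.   ] y [ 0. -0. -1.] z [0.893 0.45  0.   ] jawyaw 26.7
units [-1.6381e+01  9.0000e-03  4.1040e+00] twist 3.022 or -14.978 q [-0.56   0.438  1.421  0.     1.283 -1.027] t 8.05
```

>>> apply_moves(motion=[[2,-0.06,0,0.01,0.02],[2,-0.22,0,0.03,0.08],[2,-0.5,0,0.07,0.2],[2,-0.9,0,0.12,0.35],[2,-1.4,0,0.19,0.55],[2,-2.0,0,0.27,0.8],[2,-2.65,0,0.36,1.05],[2,-3.3,0,0.44,1.3],[2,-3.95,0,0.53,1.55],[2,-4.6,0,0.62,1.8],[2,-5.25,0,0.7,2.0],[2,-5.9,0,0.79,2.2]])

```text
t: 9.55
tcp_pos: [0.5019, -0.0509, 0.2894]
tool_rot: [-0.52, 0.479, -0.479, 0.52]
force: [0.1, 0.4, -6.9]
finger_gap: 0.118
```

```bash
python3 - <<'E'
from h import *
s=manip.sense();print(s['force'],s['ft_torque'])
goal((.45,.1,.289),-3.5);goal((.45,.2735,.289),-3.5);
E
```

```text
[ 0.10934826  0.42029802 -6.92771169] [-0.0094733  -0.02586008 -0.01731387]
tool x [ 0.081 -0.997 -0.   ] y [ 0.  0. -1.] z [0.997 0.081 0.   ] jawyaw 4.6
units [-5.152  0.015 -1.319] twist 0.813 or -17.187 q [-0.323  0.294  1.656  0.     1.192 -0.404] t 9.55
tool x [ 0.081 -0.997 -0.   ] y [ 0.  0. -1.] z [0.997 0.081 0.   ] jawyaw 4.6
units [-10.917   0.016  -0.852] twist 0.813 or -17.187 q [-0.323  0.294  1.656  0.     1.192 -0.404] t 9.55
```

>>> apply_moves(motion=[[2,-0.6,0,-0.12,0.12],[2,-1.2,0,-0.28,0.24],[2,-1.8,0,-0.45,0.36],[2,-2.4,0,-0.62,0.48],[2,-3.0,0,-0.79,0.58],[2,-3.6,0,-0.94,0.66],[2,-4.2,0,-1.07,0.72],[2,-4.8,0,-1.16,0.77],[2,-5.4,0,-1.2,0.8],[2,-6.0,0,-1.2,0.81],[2,-6.6,0,-1.17,0.81],[2,-7.2,0,-1.13,0.81]])

```text
t: 11.05
tcp_pos: [0.4504, 0.1614, 0.2895]
tool_rot: [0.485, -0.515, 0.515, -0.485]
force: [-0.3, 0.1, -7.6]
finger_gap: 0.115
```

```bash
python3 - <<'E'
from h import *
s=manip.sense();print(s['force'],s['ft_torque'],s['tcp_pos'])
goal((.45,.2735,.289),-3.5);
E
```

```text
[-0.2969709   0.11650605 -7.57817762] [ 0.01037363 -0.03743316 -0.00778541] [0.4503725  0.16137847 0.28953656]
tool x [-0.059 -0.998 -0.   ] y [ 0.  0. -1.] z [ 0.998 -0.059  0.   ] jawyaw -3.4
units [-3.73   0.019 -0.234] twist 0.01 or -17.99 q [0.11  0.255 1.714 0.    1.173 0.169] t 11.05
```

>>> apply_moves(motion=[[2,-0.55,0,-0.03,0],[2,-1.05,0,-0.06,0],[2,-1.5,0,-0.09,0],[2,-1.95,0,-0.12,0],[2,-2.35,0,-0.15,0],[2,-2.75,0,-0.17,0],[2,-3.1,0,-0.19,0],[2,-3.4,0,-0.21,0],[2,-3.6,0,-0.22,0],[2,-3.7,0,-0.23,0],[2,-3.73,0,-0.23,0],[2,-3.73,0,-0.23,0]])

```text
t: 12.55
tcp_pos: [0.4507, 0.2723, 0.2892]
tool_rot: [0.485, -0.515, 0.515, -0.485]
force: [0.5, -0.2, -7.1]
finger_gap: 0.116
```

```bash
python3 - <<'E'
from h import *
s=manip.sense();print(s['force'],s['ft_torque'],s['tcp_pos'])
t=snap('top','top4.png');s=snap('side','side4.png')
def c(i,x,y,w,h,k,f): cv2.imwrite('pics/'+f,cv2.resize(i[y:y+h,x:x+w,::-1],None,fx=k,fy=k,interpolation=cv2.INTER_CUBIC))
c(s,200,80,150,130,5,'s4.png');c(t,120,100,130,150,4,'t4.png')
E
```

```text
[ 0.51584504 -0.18844242 -7.13976622] [0.01910403 0.01014378 0.02567813] [0.45073173 0.27233097 0.28921599]
```

View pics/s4.png

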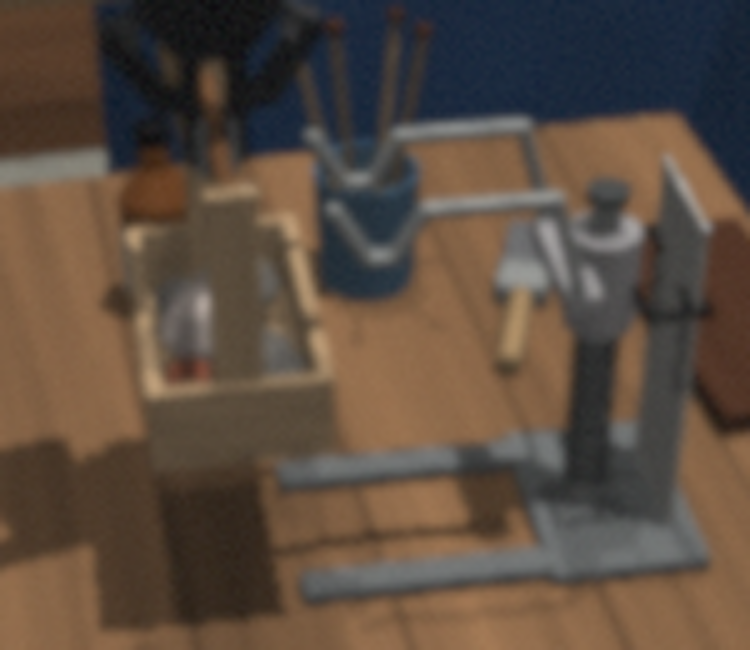

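View pics/t4.png

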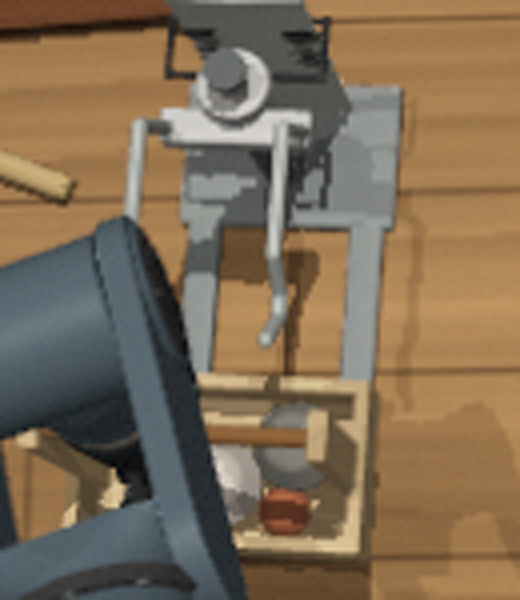

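```bash
python3 - <<'E'
from h import *
from scipy.optimize import least_squares
np.set_printoptions(precision=4,suppress=True)
s=lambda x,y,k=5,x0=200,y0=80:np.array((x0+(x+.5)/k-.5,y0+(y+.5)/k-.5))
t=lambda x,y:np.array((120+(x+.5)/4-.5,100+(y+.5)/4-.5))
# carrier fit: position relative to world, with z
obs=[('top',t(305,436),(0,-.079,.165)),('top',t(375,378),(.055,-.095,.055)),('top',t(361,558),(-.055,-.095,.055)),('top',t(318,410),(.015,-.083,.180)),
('side',s(126,228),(-.055,.095,.055)),('side',s(150,395),(-.055,-.095,.055)),('side',s(330,382),(.055,-.095,.055)),('side',s(298,217),(.055,.095,.055)),
('side',s(330,450),(.055,-.095,0)),('side',s(158,470),(-.055,-.095,0))]
def res(p,full=False,O=None):
    R=Rn.from_euler('ZYX',[p[3],p[4],p[5]]).as_matrix();r=[]
    for n,px,l in obs:
        # pivot: dowel middle
        w=p[:3]+R@(np.array(l)-[0,0,.165]);r.append(proj(n,w)-px)
    r=np.array(r)
    return r if full else np.r_[r.ravel(),p[4]*20,p[5]*20]
f=least_squares(res,[.45,.272,.308,-.06,0,0]);print('dowel mid',f.x[:3],np.degrees(f.x[3:]));print(res(f.x,True).round(2).tolist())
# hook fit, wire centre points: seat frame
T=lambda x,y:np.array((140+(x+.5)/4.6-.5,90+(y+.5)/4.6-.5))
S=lambda x,y:s(x,y,5,245,95)
obs=[]
for sg,tb,tc,tt,sb,sc,st,stip in((1,(70,190),(55,335),(45,432),(303,48),(178,58),(133,103),(85,60)),(-1,(232,195),(222,340),(213,437),(338,122),(192,137),(155,182),(107,133))):
    y=.045*sg
    obs+=[('top',T(*tb),(.105,y,.024)),('top',T(*tc),(.026,y,.024)),('top',T(*tt),(-.028,y,.026)),('side',S(*sb),(.105,y,.024)),('side',S(*sc),(.026,y,.024)),('side',S(*st),(0,y,-.011)),('side',S(*stip),(-.028,y,.026))]
def res(p,full=False):
    R=Rn.from_euler('Z',p[3]).as_matrix();r=np.array([proj(n,p[:3]+R@np.array(l))-px for n,px,l in obs])
    return r if full else r.ravel()
f=least_squares(res,[.542,.268,.256,-.06],loss='soft_l1');print('seat',f.x[:3],np.degrees(f.x[3]));print(res(f.x,True).round(2).tolist())
E
```

```text
dowel mid [0.4525 0.2717 0.3099] [-4.0206  0.4445 -0.905 ]
[[1.37, 0.58], [-0.49, 1.03], [-0.29, -0.78], [-0.79, -0.33], [0.37, 0.16], [-0.69, -0.24], [1.12, -0.76], [-0.36, -0.13], [1.24, 0.88], [-1.07, 0.06]]
seat [0.5415 0.2691 0.255 ] -3.859001199317872
[[-0.14, -0.1], [-0.03, -0.53], [-0.17, -0.09], [-0.58, -0.07], [-0.66, -0.3], [0.05, 1.3], [0.55, -0.0], [0.55, 0.15], [-0.02, -0.06], [-0.06, 0.55], [-1.15, -0.37], [1.57, -1.38], [0.12, 0.62], [0.18, 0.25]]
```

```bash
python3 - <<'E'
from h import *
goal((.541,.2693,.289),-3.8)
E
```

```text
tool x [-0.059 -0.998  0.   ] y [-0. -0. -1.] z [ 0.998 -0.059 -0.   ] jawyaw -3.4
units [-0.08   0.007  3.009] twist 0.04 or -17.96 q [ 0.331  0.327  1.605 -0.     1.21   0.391] t 12.65
```

>>> apply_moves(motion=[[2,0,0,0.08,0.04],[2,0,0,0.25,0.04],[2,-0.02,0,0.5,0.04],[2,-0.02,0,0.85,0.04],[2,-0.04,0,1.2,0.04],[2,-0.05,0,1.6,0.04],[2,-0.06,0,2.0,0.04],[2,-0.07,0,2.35,0.04],[2,-0.08,0,2.65,0.04],[2,-0.08,0,2.87,0.04],[2,-0.08,0,2.98,0.04],[2,-0.08,0,3.0,0.04]])

```text
t: 14.15
tcp_pos: [0.5407, 0.2696, 0.2892]
tool_rot: [-0.483, 0.516, -0.516, 0.483]
force: [-0.3, 0.3, -7.8]
finger_gap: 0.121
```

```bash
python3 - <<'E'
from h import *
s=manip.sense();print(s['force'],s['ft_torque'],s['tcp_pos'])
t=snap('top','top5.png');s=snap('side','side5.png')
def c(i,x,y,w,h,k,f): cv2.imwrite('pics/'+f,cv2.resize(i[y:y+h,x:x+w,::-1],None,fx=k,fy=k,interpolation=cv2.INTER_CUBIC))
c(s,225,75,120,110,6,'s5.png');c(t,120,100,130,140,4,'t5.png')
goal((.541,.2693,.289),-3.8)
E
```

```text
[-0.32874898  0.304464   -7.79094057] [0.02677979 0.06101838 0.01147883] [0.54068372 0.26959897 0.28916179]
tool x [-0.066 -0.998  0.   ] y [-0.001 -0.    -1.   ] z [ 0.998 -0.066 -0.001] jawyaw -3.8
units [0.01  0.006 0.022] twist 0.003 or -17.997 q [0.278 0.44  1.418 0.    1.284 0.344] t 14.25
```

View pics/s5.png

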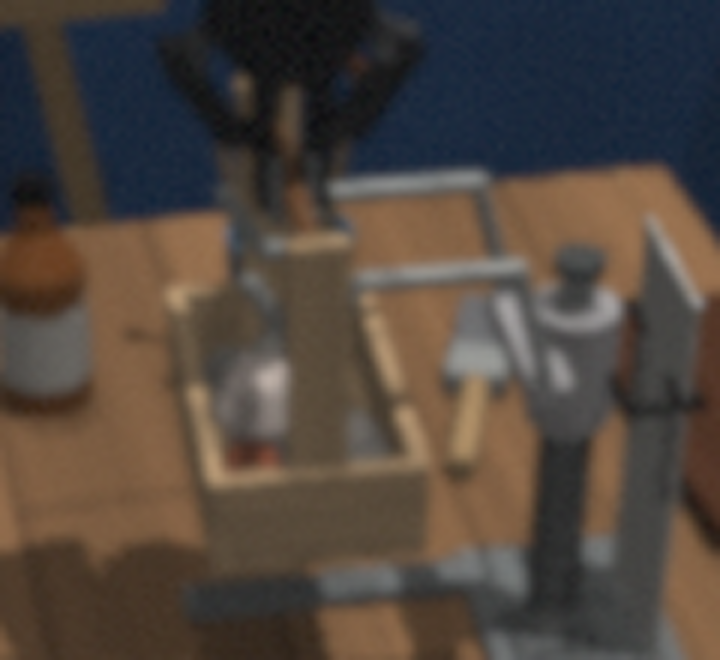

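View pics/t5.png

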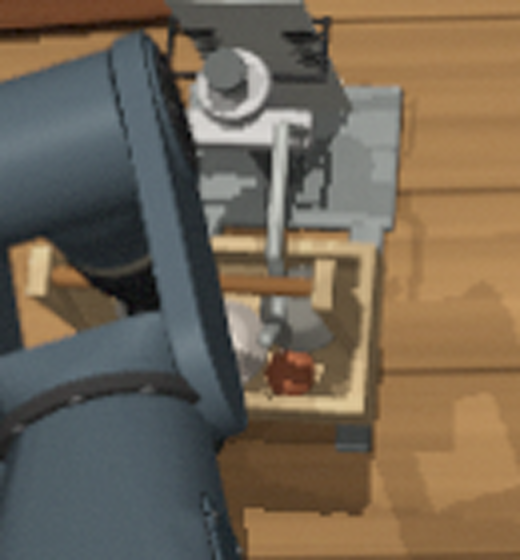

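>>> apply_moves(motion=[[2,0,0.04,0.02,0],[2,0,0.12,0.02,0],[2,0,0.25,0.02,0],[2,0,0.4,0.02,0],[2,0,0.55,0.02,0],[2,0,0.7,0.02,0],[2,0,0.85,0.02,0],[2,0,0.98,0.02,0],[2,0,1.1,0.02,0],[2,0,1.2,0.02,0],[2,0,1.27,0.02,0],[2,0,1.3,0.02,0]])

```text
t: 15.75
tcp_pos: [0.5413, 0.2696, 0.2501]
tool_rot: [-0.483, 0.516, -0.516, 0.483]
force: [-0.2, 0.1, -7.4]
finger_gap: 0.117
```

```bash
python3 - <<'E'
from h import *
s=manip.sense();print(s['force'],s['ft_torque'],s['tcp_pos'])
s=snap('side','side6.png')
def c(i,x,y,w,h,k,f): cv2.imwrite('pics/'+f,cv2.resize(i[y:y+h,x:x+w,::-1],None,fx=k,fy=k,interpolation=cv2.INTER_CUBIC))
c(s,225,75,120,110,6,'s6.png')
E
```

```text
[-0.15478909  0.12481363 -7.37192032] [-0.00202659 -0.02315068  0.01862181] [0.54128654 0.26960154 0.25014189]
```

View pics/s6.png

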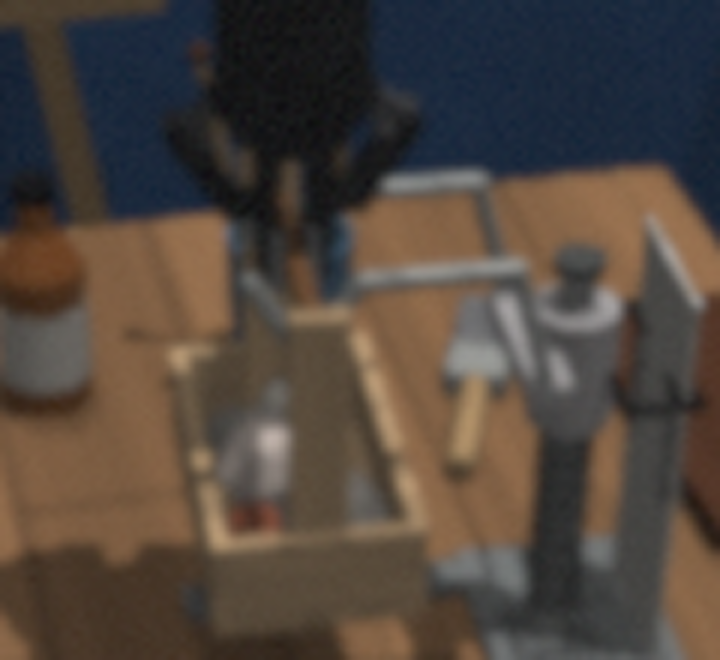

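The dowel is behind the near tip, around (255,290) in the crop, and the yoke is still at the top. I'll ease down now.

>>> apply_moves(motion=[[2,0,0.02,0,0],[2,0,0.06,0,0],[2,0,0.1,0,0],[2,0,0.14,0,0],[2,0,0.18,0,0],[2,0,0.22,0,0],[2,0,0.26,0,0],[2,0,0.3,0,0],[2,0,0.33,0,0],[2,0,0.36,0,0],[2,0,0.39,0,0],[2,0,0.42,0,0]])

```text
t: 17.3
tcp_pos: [0.5413, 0.2696, 0.2376]
tool_rot: [0.483, -0.516, 0.516, -0.483]
force: [0.6, 0.9, -6.5]
finger_gap: 0.115
```

>>> apply_moves(motion=[[2,0,0.03,0,0],[2,0,0.06,0,0],[2,0,0.09,0,0],[2,0,0.12,0,0],[2,0,0.15,0,0],[2,0,0.18,0,0],[2,0,0.21,0,0],[2,0,0.24,0,0],[2,0,0.27,0,0],[2,0,0.3,0,0],[2,0,0.33,0,0],[2,0,0.36,0,0]])

```text
t: 18.8
tcp_pos: [0.5413, 0.2696, 0.2268]
tool_rot: [0.483, -0.516, 0.516, -0.483]
force: [-1.1, 0.3, -5.7]
finger_gap: 0.116
```

```bash
python3 - <<'E'
from h import *
s=manip.sense();print(s['force'],s['ft_torque'],s['tcp_pos'])
s=snap('side','side7.png')
def c(i,x,y,w,h,k,f): cv2.imwrite('pics/'+f,cv2.resize(i[y:y+h,x:x+w,::-1],None,fx=k,fy=k,interpolation=cv2.INTER_CUBIC))
c(s,225,75,120,110,6,'s7.png')
E
```

```text
[-1.08204268  0.30746572 -5.6668083 ] [-0.00645745  0.11010689  0.02099032] [0.54133514 0.26957603 0.22681907]
```

View pics/s7.png

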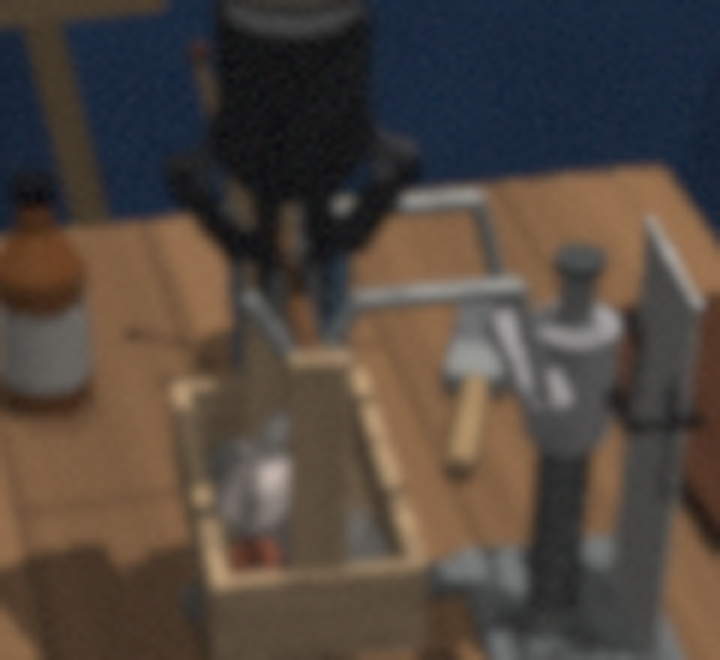

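>>> apply_moves(motion=[[2,0,0.03,0,0],[2,0,0.06,0,0],[2,0,0.09,0,0],[2,0,0.12,0,0],[2,0,0.15,0,0],[2,0,0.18,0,0],[2,0,0.21,0,0],[2,0,0.24,0,0],[2,0,0.27,0,0],[2,0,0.3,0,0],[2,0,0.33,0,0],[2,0,0.36,0,0]])

```text
t: 20.35
tcp_pos: [0.5413, 0.2696, 0.216]
tool_rot: [0.483, -0.516, 0.516, -0.483]
force: [-0.1, -0.5, -4.1]
finger_gap: 0.117
```

>>> apply_moves(motion=[[2,0,0.03,0,0],[2,0,0.06,0,0],[2,0,0.09,0,0],[2,0,0.12,0,0],[2,0,0.15,0,0],[2,0,0.18,0,0],[2,0,0.21,0,0],[2,0,0.24,0,0],[2,0,0.27,0,0],[2,0,0.3,0,0],[2,0,0.33,0,0],[2,0,0.36,0,0]])

```text
t: 21.85
tcp_pos: [0.5413, 0.2696, 0.2052]
tool_rot: [0.483, -0.516, 0.516, -0.483]
force: [-0.9, -0.4, -2.1]
finger_gap: 0.117
```

```bash
python3 - <<'E'
from h import *
s=manip.sense();print(s['force'],s['ft_torque'],s['tcp_pos'])
for i in range(3):
    manip.snapshot('side');print(manip.sense()['force'])
E
```

```text
[-0.89487049 -0.37382162 -2.06139098] [-0.00696911  0.14260259  0.00756839] [0.54131665 0.26959697 0.20520618]
[-1.19578243  0.34996094 -2.24717607]
[-0.09246352  0.70890706 -1.94905853]
[-0.69482983 -1.02422021 -2.33618014]
```

>>> apply_moves(motion=[[2,0,0.03,0,0],[2,0,0.06,0,0],[2,0,0.09,0,0],[2,0,0.12,0,0],[2,0,0.15,0,0],[2,0,0.18,0,0],[2,0,0.21,0,0],[2,0,0.24,0,0],[2,0,0.27,0,0],[2,0,0.3,0,0],[2,0,0.33,0,0],[2,0,0.36,0,0]])

```text
t: 23.5
tcp_pos: [0.5413, 0.2696, 0.1944]
tool_rot: [0.483, -0.516, 0.516, -0.483]
force: [-1.2, 0.1, -0.3]
finger_gap: 0.121
```

```bash
python3 - <<'E'
from h import *
F=[];q=[]
for i in range(8):
    im=snap('side','side8.png');s=manip.sense();F.append(np.r_[s['force'],s['ft_torque']])
F=np.array(F);print(F.mean(0).round(3),F.std(0).round(2),s['tcp_pos'],s['t'])
def c(i,x,y,w,h,k,f): cv2.imwrite('pics/'+f,cv2.resize(i[y:y+h,x:x+w,::-1],None,fx=k,fy=k,interpolation=cv2.INTER_CUBIC))
c(im,225,75,120,110,6,'s8.png')
E
```

```text
[-1.231 -0.027 -0.33  -0.032  0.17  -0.017] [0.53 0.36 0.52 0.04 0.02 0.03] [0.54132109 0.26959975 0.19444851] 23.9
```

View pics/s8.png

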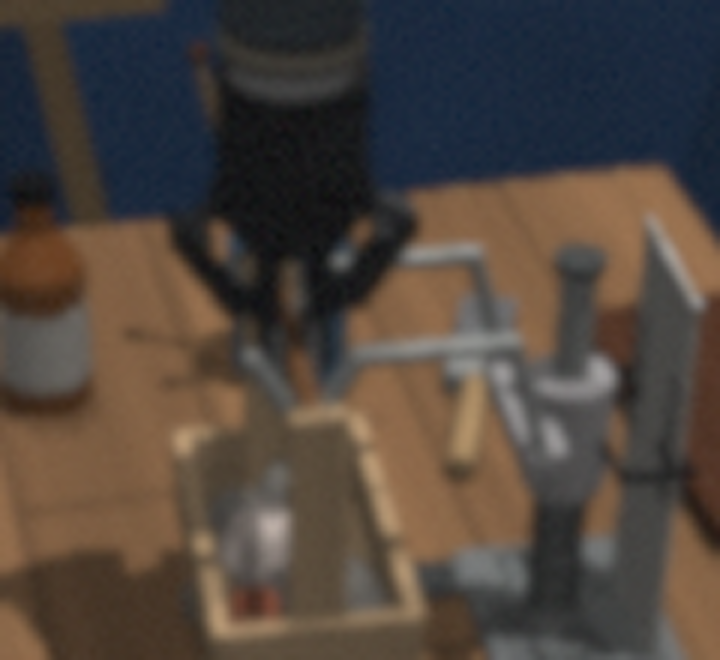

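>>> apply_moves(motion=[[2,0,0,-0.01,0],[2,0,0,-0.02,0],[2,0,0,-0.03,0],[2,0,0,-0.03,0]])

```text
t: 24.4
tcp_pos: [0.5412, 0.2696, 0.1947]
tool_rot: [0.483, -0.516, 0.517, -0.484]
force: [1.1, -0.5, -0.7]
finger_gap: 0.119
```

```bash
cat >> h.py <<'E'
def avg(N=6,f='avg.png'):
    F=[]
    for i in range(N):
        im=snap('side',f);s=manip.sense();F.append(np.r_[s['force'],s['ft_torque']])
    F=np.array(F);print(F.mean(0).round(3),s['tcp_pos'].round(4),s['t']);return im
E
python3 -c "
from h import *
avg()"
```

```text
[ 1.615 -0.945 -0.266 -0.114 -0.334 -0.01 ] [0.5412 0.2696 0.1946] 24.7
```

>>> apply_moves(motion=[[2,0,0.015,0.005,0],[2,0,0.03,0.01,0],[2,0,0.045,0.016,0],[2,0,0.05,0.016,0],[2,0,0.05,0.016,0]])

```text
t: 25.32
tcp_pos: [0.5411, 0.2696, 0.193]
tool_rot: [0.483, -0.516, 0.516, -0.483]
force: [3.2, -0.4, -0.5]
finger_gap: 0.117
```

```bash
python3 -c "
from h import *
avg(10)"
```

```text
[ 3.648 -0.654 -0.212 -0.115 -0.581 -0.022] [0.5411 0.2696 0.193 ] 25.825
```

```bash
python3 -c "
from h import *
np.set_printoptions(precision=4,suppress=True)
for i in range(6):
    s=manip.sense();print(s['force'].round(2),s['ft_torque'].round(3),s['tcp_pos'],Rn.from_quat(s['tool_rot']).as_matrix()[:,1],s['t']);im=snap('side','side9.png')
t=snap('top','top9.png')
def c(i,x,y,w,h,k): return cv2.resize(i[y:y+h,x:x+w,::-1],None,fx=k,fy=k,interpolation=cv2.INTER_CUBIC)
cv2.imwrite('pics/m9.png',np.hstack([c(im,235,90,95,130,4),c(t,130,100,100,130,4)]))
"
```

```text
[ 3.71 -0.87 -0.29] [-0.095 -0.63   0.009] [0.5411 0.2696 0.193 ] [ 0.0004  0.0001 -1.    ] 25.825
[ 3.73 -0.94  0.84] [-0.084 -0.649  0.012] [0.5411 0.2696 0.193 ] [ 0.0004  0.0001 -1.    ] 25.875
[ 3.78 -0.98  0.18] [-0.1   -0.598 -0.01 ] [0.5411 0.2696 0.193 ] [ 0.0005  0.0001 -1.    ] 25.925
[ 3.29 -0.53  0.12] [-0.093 -0.659  0.007] [0.5411 0.2696 0.193 ] [ 0.0004  0.0001 -1.    ] 25.975
[ 3.36 -0.35 -0.34] [-0.114 -0.661  0.023] [0.5411 0.2696 0.193 ] [ 0.0005  0.0001 -1.    ] 26.025
[ 4.45  0.16 -0.52] [-0.13  -0.652  0.033] [0.541  0.2696 0.193 ] [ 0.0004  0.0001 -1.    ] 26.075
```

View pics/m9.png

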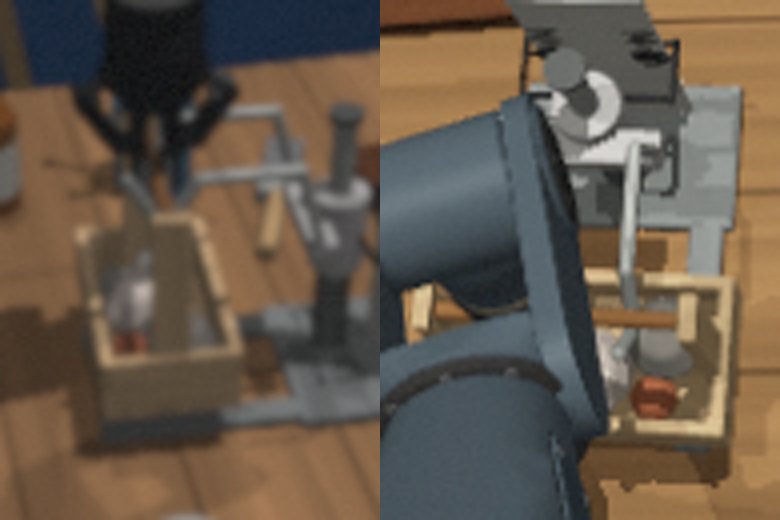

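>>> apply_moves(motion=[[2,0,0,0.005,0],[2,0,0,0.01,0],[2,0,0,0.015,0],[2,0,0,0.02,0],[2,0,0,0.02,0]])

```text
t: 26.8
tcp_pos: [0.5409, 0.2696, 0.1927]
tool_rot: [-0.484, 0.516, -0.516, 0.483]
force: [2.0, -0.3, -0.9]
finger_gap: 0.116
```

```bash
cat > ser.py <<'E'
from h import *
np.set_printoptions(precision=4,suppress=True)
for i in range(5):
    s=manip.sense();print(s['force'].round(2),s['ft_torque'].round(3),s['tcp_pos'],s['t']);im=snap('side','ser.png')
E
python3 ser.py
```

```text
[ 1.97 -0.34 -0.87] [-0.047 -0.331  0.009] [0.5409 0.2696 0.1927] 26.8
[ 1.18 -0.23 -1.33] [ 0.01  -0.271 -0.023] [0.541  0.2696 0.1928] 26.85
[ 1.19  0.3  -0.05] [ 0.011 -0.293  0.008] [0.541  0.2696 0.1928] 26.9
[1.79 0.45 0.31] [ 0.02 -0.27  0.01] [0.541  0.2696 0.1928] 26.95
[1.05 0.12 0.49] [ 0.036 -0.233  0.026] [0.541  0.2696 0.1927] 27.0
```

>>> apply_moves(motion=[[2,0,0.01,0,0],[2,0,0.02,0,0],[2,0,0.03,0,0],[2,0,0.03,0,0]])

```text
t: 27.55
tcp_pos: [0.5411, 0.2696, 0.1919]
tool_rot: [-0.483, 0.516, -0.516, 0.483]
force: [-0.4, 0.4, 0.5]
finger_gap: 0.116
```

```bash
python3 ser.py
```

```text
[-0.4   0.36  0.53] [ 0.095 -0.026 -0.055] [0.5411 0.2696 0.1919] 27.55
[0.59 0.27 0.12] [ 0.107 -0.027  0.032] [0.5411 0.2696 0.1919] 27.6
[ 0.    1.26 -0.3 ] [ 0.047 -0.006 -0.013] [0.5411 0.2696 0.1919] 27.65
[-0.08  1.05 -0.67] [ 0.124  0.024 -0.022] [0.5411 0.2696 0.1919] 27.7
[-1.06  1.38 -0.24] [0.083 0.061 0.028] [0.5411 0.2696 0.1919] 27.75
```

>>> apply_moves(motion=[[8,0,0,0,0],[10,0,0,0,0],[11,0,0,0,0],[12,0,0,0,0],[13,0,0,0,0],[15,0,0,0,0],[18,0,0,0,0],[22,0,0,0,0],[28,0,0,0,0],[34,0,0,0,0],[40,0,0,0,0],[40,0,0,0,0]], squeeze=20)

```text
t: 29.3
tcp_pos: [0.5415, 0.2696, 0.192]
tool_rot: [0.483, -0.516, 0.516, -0.483]
force: [0.8, 0.8, 0.2]
finger_gap: 0.466
```

```bash
python3 - <<'E'
from h import *
s=manip.sense();print(s['force'],s['ft_torque'],s['tcp_pos'],s['finger_gap'])
im=snap('side','side10.png')
def c(i,x,y,w,h,k,f): cv2.imwrite('pics/'+f,cv2.resize(i[y:y+h,x:x+w,::-1],None,fx=k,fy=k,interpolation=cv2.INTER_CUBIC))
c(im,225,75,120,130,4.6,'s10.png')
E
```

```text
[0.83346881 0.79986268 0.18807546] [-0.0106534   0.00837333  0.003626  ] [0.54150607 0.26957236 0.19202072] 0.4664740086211226
```

View pics/s10.png

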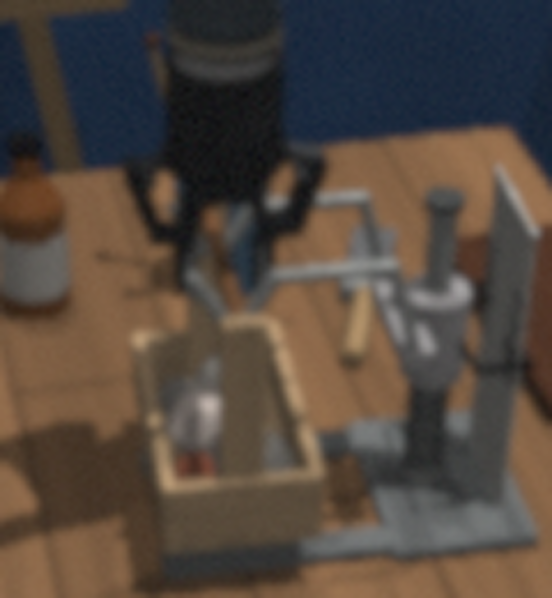

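>>> apply_moves(motion=[[40,0,-0.05,0,0],[40,0,-0.15,0,0],[40,0,-0.3,0,0],[40,0,-0.5,0,0],[40,0,-0.8,0,0],[40,0,-1.2,0,0],[40,0,-1.7,0,0],[40,0,-2.3,0,0],[40,0,-3.0,0,0],[40,0,-3.7,0,0],[40,0,-4.2,0,0],[40,0,-4.5,0,0]])

```text
t: 30.85
tcp_pos: [0.5417, 0.2696, 0.3284]
tool_rot: [0.483, -0.516, 0.516, -0.484]
force: [0.4, 0.9, -0.9]
finger_gap: 0.469
```

>>> apply_moves(motion=[[40,0,0,-0.5,0],[40,0,0,-1.5,0],[40,0,0,-2.5,0],[40,0.5,0,-3,0],[40,1.5,0,-3.2,0],[40,2.7,0,-3.2,0],[40,3.9,0,-3.2,0],[40,5.0,0,-3.2,0],[40,6,0,-3.2,0],[40,6.6,0,-3.2,0],[40,7,0,-3.2,0],[40,7,0,-3.2,0]])

```text
t: 32.35
tcp_pos: [0.4311, 0.0663, 0.3266]
tool_rot: [-0.483, 0.517, -0.516, 0.483]
force: [-0.6, -0.5, 0.2]
finger_gap: 0.469
```

```bash
python3 - <<'E'
from h import *
a=snap('side','side11.png')
for i in range(6): manip.snapshot('top')
b=snap('side','side12.png');t=snap('top','top12.png');s=manip.sense();print(s['t'],s['force'],s['tcp_pos'])
g=lambda i:cv2.cvtColor(i,cv2.COLOR_RGB2GRAY).astype(np.float32)[90:220,225:345]
print('shift px',cv2.phaseCorrelate(g(a),g(b)),abs(g(a)-g(b)).max())
def c(i,x,y,w,h,k): return cv2.resize(i[y:y+h,x:x+w,::-1],None,fx=k,fy=k,interpolation=cv2.INTER_CUBIC)
cv2.imwrite('pics/m12.png',np.hstack([c(b,225,80,120,170,3.4),c(t,130,90,110,170,3.4)]))
E
```

```text
32.8 [ 0.36686536 -1.1484052  -0.70920673] [0.43185158 0.066709   0.32700639]
shift px ((0.008083189685365255, 0.45454571300966506), 1.0156608190654237) 15.0
```

View pics/m12.png

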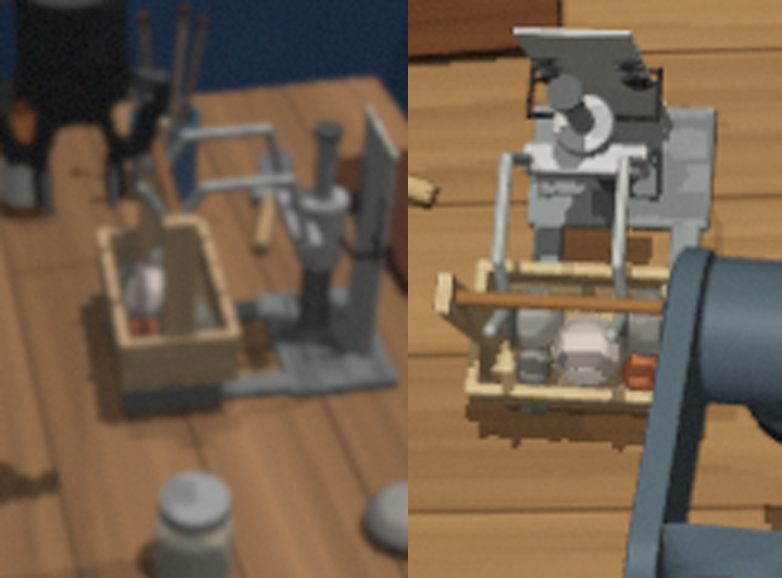

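View pics/top12.png

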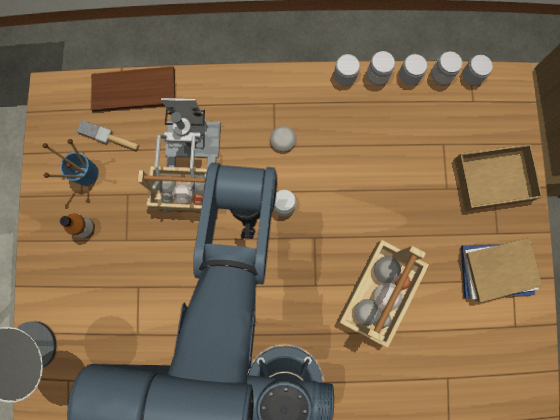

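>>> apply_moves(motion=[[40,0,0,0,0],[40,0,0,0,0],[40,0,0,0,0],[40,0,0,0,0],[40,0,0,0,0],[40,0,0,0,0],[40,0,0,0,0],[40,0,0,0,0]])

```text
t: 33.8
tcp_pos: [0.4318, 0.0664, 0.327]
tool_rot: [-0.483, 0.516, -0.516, 0.483]
force: [-0.6, 0.9, -0.2]
finger_gap: 0.467
```

```bash
python3 - <<'E'
from h import *
g=lambda i:cv2.cvtColor(i,cv2.COLOR_RGB2GRAY).astype(np.float32)[140:200,250:330]
w=cv2.createHanningWindow((80,60),cv2.CV_32F)
r=g(cv2.cvtColor(cv2.imread('pics/side12.png'),cv2.COLOR_BGR2RGB)); r11=g(cv2.cvtColor(cv2.imread('pics/side11.png'),cv2.COLOR_BGR2RGB))
print('11-12',cv2.phaseCorrelate(r11,r,w)[0],abs(r-r11).mean())
for i in range(8):
    x=g(snap('side','side13.png'));print(np.round(cv2.phaseCorrelate(r,x,w)[0],3),abs(x-r).mean().round(2))
    manip.snapshot('top')
E
```

```text
11-12 (-0.07735995370113358, 0.002910242656451345) 0.40317628
[-0.103 -0.079] 13.58
[-0.14  -0.046] 19.75
[-0.142  0.204] 23.25
[-0.132  0.004] 25.54
[-0.152 -0.08 ] 27.13
[0.044 0.296] 28.31
[-0.131  0.351] 29.21
[-0.117  0.19 ] 29.94
```

View pics/side13.png

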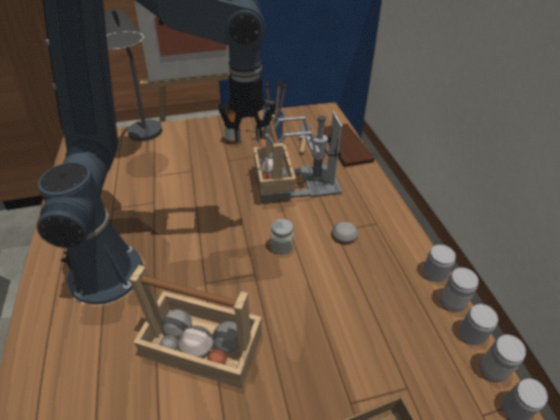

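View pics/side12.png

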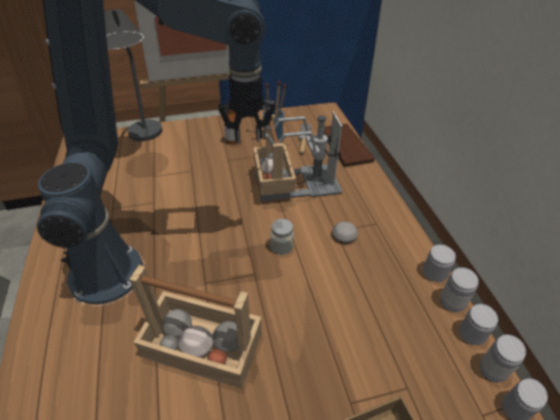

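The growing difference is only a brightness change. The carrier, jar (282,236) and stone (345,232) sit at the same pixels in both pictures, so I'll hand in.

```bash
python3 -c "
from h import *
print(manip.sense()['t']);print(manip.sign_off())"
```

```text
34.6
the job is handed in; nothing more can be done
None
```

The small carrier now hangs by its dowel in both hooks of the scale. I handed the job in at 34.6 s with the gripper open and well clear of it.

- **Measuring:** The two camera views put the carrier at (0.561, -0.221), turned 26.5°. The hook seat was at (0.542, 0.269, 0.255), turned -3.9°. The dowel height came out at 0.164 to 0.173 m against the stated 0.165 m, depending on which points I used.
- **Lifting:** The carrier pulled about 7.2 N on the wrist and stayed upright. I carried it over the jar to the front of the hook and then in over the tips.
- **Loading:** I lowered it at about 8 mm/s for roughly 45 mm, until the vertical wrist force was near zero (about -0.1 N).
- **Sideways force:** Near the bottom, friction between the dowel and hook built up a sideways force of up to about 4 N. I eased it back to around zero before opening the fingers slowly.

**Last checks:** The side and top views show the carrier level on both hooks and the pointer down. The jar and stone are where they started. Repeated pictures over about 2 s showed no clear movement, with shifts up to 0.35 pixel. The raw image difference did grow during that check. The pictures looked the same apart from what I took to be a brightness change, so I did not treat it as motion. I didn't watch the pointer continuously while lowering; I inferred its smooth travel from the force readings and a few pictures.

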